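Find the full battery pack for the radio transmitter

TASK

The transmitter is getting a fresh battery, but one of the two look-alike packs on the mat is only an empty case: first switch the transmitter off by turning its rotary power switch fully anticlockwise, then lift the two packs clear of the mat in turn and judge by weight which one has the cells in it. Leave the lighter one set down flat on the mat (do not drop either pack), and hold the heavier one level just above the open battery bay, clear of it and lined up ready to go in. Do not fit it or let go: finish while still holding it there, and leave the other things on the mat where they are.

Things in the scene. Friction and masses are not known exactly. Their poses are not given: they have to be found in the camera images.
- pack_1: one of two look-alike battery packs lying flat on the mat: plain dark grey case, 100 (x) x 58 (y) x 34 (z) mm, blank label on top. One has cells inside, the other is an empty case: the full one weighs over twice as much, both under 0.5 kg, and only weight tells them apart. Weight centred. Origin: centre of the underside; z up. It fits the bay either way round.
- pack_2: one of two look-alike battery packs lying flat on the mat: plain dark grey case, 100 (x) x 58 (y) x 34 (z) mm, blank label on top. One has cells inside, the other is an empty case: the full one weighs over twice as much, both under 0.5 kg, and only weight tells them apart. Weight centred. Origin: centre of the underside; z up. It fits the bay either way round.
- mat: flat blue-grey bench mat fixed to the desk, 360 (x) x 400 (y) x 3 mm, on which both packs lie. Origin: centre of its underside, on the desk
- transmitter: fixed radio transmitter box on the desk: orange tub, black deck 100 mm up, 190 (x) x 320 (y) mm. Open battery bay mid-deck; power switch on its +y side; control stick 108 mm from the bay on its -y side, top 156 mm above the desk; guard rails along both long edges, 97 mm in x from the middle, up to 139 mm. Origin: centre of its underside; z up
- bay (a point): centre of the mouth of the open battery bay, level with the deck, 100 mm above the desk. The bay is a rectangular pocket 104 mm long along the transmitter's x, 62 mm wide along its y, 36 mm deep; axes as the transmitter's
- power_switch (a joint): rotary power switch, rad: 0 = off, the anticlockwise stop (from above); grows clockwise to 2.1. Dark upright bar grip 38 x 14 x 32 mm on a 40 mm disc, white mark at one end of its top. At 0 the bar lies along the transmitter's x, mark towards -x; at q it is turned by q clockwise. Stays where left; friction 0.06 N m
- power_switch_grip (a point): on the switch's upright axis, 100 mm from the bay's centre along the transmitter's +y, at the height to grip the bar, 37 mm above the deck; the bar's top is 7 mm higher. This point turns with the switch
- bay_cover: bystander: removed cover of the battery bay, dark plate 70 x 112 x 6 mm lying on the far part of the mat. Origin: centre of its underside
- screwdriver: bystander: screwdriver 190 mm long, dark handle, lying along the mat's -y edge. Origin: its middle, underside
- stick_module: bystander: spare control stick on a 52 mm square base, 61 mm tall, standing on the near part of the mat. Origin: centre of its underside

How it is judged:
On the way, in this order (a step that is already met when the one before it is completed fails the run):
1. the power switch is turned fully anticlockwise to its stop (off) (value of joint power_switch below 0.08 rad), for 0.2 s.
2. the lighter pack is lifted clear of the mat in the gripper while the heavier lies on the mat (((height (world z) of pack_1 above 0.02 m and contact force between pack_1 and the fingers above 0.5 N and contact force between pack_1 and mat below 0.05 N and contact force between pack_2 and mat above 2.6 N) or (height (world z) of pack_2 above 0.02 m and contact force between pack_2 and the fingers above 0.5 N and contact force between pack_2 and mat below 0.05 N and contact force between pack_1 and mat above 2.6 N))), for 0.2 s.
3. the lighter pack lies flat on the mat again and the heavier one is lifted clear in the gripper (((height (world z) of pack_1 above 0.02 m and contact force between pack_1 and the fingers above 0.5 N and contact force between pack_1 and mat below 0.05 N and x of pack_2 in the frame of mat between -0.18 and 0.18 m and y of pack_2 in the frame of mat between -0.2 and 0.2 m and height (world z) of pack_2 below 0.01 m and angle between pack_2's own z axis and vertical below 0.1 rad and contact force between pack_2 and the fingers below 0.05 N and contact force between pack_2 and mat between 0.3 and 2.2 N) or (height (world z) of pack_2 above 0.02 m and contact force between pack_2 and the fingers above 0.5 N and contact force between pack_2 and mat below 0.05 N and x of pack_1 in the frame of mat between -0.18 and 0.18 m and y of pack_1 in the frame of mat between -0.2 and 0.2 m and height (world z) of pack_1 below 0.01 m and angle between pack_1's own z axis and vertical below 0.1 rad and contact force between pack_1 and the fingers below 0.05 N and contact force between pack_1 and mat between 0.3 and 2.2 N))), for 0.2 s.
At the end, for the whole second after the job is handed in: Switch within 0.08 rad of its anticlockwise stop; heavier pack held still by the gripper alone, underside 4 to 80 mm above the bay mouth, centred within 15 mm, along the bay and level within 10 degrees; lighter pack lying flat and released on the mat (it presses with under 2.2 N) (value of joint power_switch below 0.08 rad and ((contact force between pack_1 and the fingers above 1 N and horizontal distance between pack_1 and bay below 0.015 m and z of pack_1 in the frame of bay between 0.004 and 0.08 m and angle between the x axis of pack_1 and the x axis of transmitter, either way round below 0.17 rad and angle between pack_1's own z axis and vertical below 0.17 rad and linear speed of pack_1 below 0.03 m/s and contact force between pack_1 and transmitter below 0.05 N and contact force between pack_1 and mat below 0.05 N and x of pack_2 in the frame of mat between -0.18 and 0.18 m and y of pack_2 in the frame of mat between -0.2 and 0.2 m and height (world z) of pack_2 below 0.01 m and angle between pack_2's own z axis and vertical below 0.1 rad and contact force between pack_2 and the fingers below 0.05 N and contact force between pack_2 and mat between 0.3 and 2.2 N) or (contact force between pack_2 and the fingers above 1 N and horizontal distance between pack_2 and bay below 0.015 m and z of pack_2 in the frame of bay between 0.004 and 0.08 m and angle between the x axis of pack_2 and the x axis of transmitter, either way round below 0.17 rad and angle between pack_2's own z axis and vertical below 0.17 rad and linear speed of pack_2 below 0.03 m/s and contact force between pack_2 and transmitter below 0.05 N and contact force between pack_2 and mat below 0.05 N and x of pack_1 in the frame of mat between -0.18 and 0.18 m and y of pack_1 in the frame of mat between -0.2 and 0.2 m and height (world z) of pack_1 below 0.01 m and angle between pack_1's own z axis and vertical below 0.1 rad and contact force between pack_1 and the fingers below 0.05 N and contact force between pack_1 and mat between 0.3 and 2.2 N))); the arm keeps its last pose, push and grip.
It fails at once if one of the other things on the mat is moved by more than 40 mm (distance of any of bay_cover, screwdriver, stick_module from where it was at the start of the episode above 0.04 m).
It fails at once if a pack is dropped: out of the gripper with its underside more than 30 mm above the desk ((height (world z) of pack_1 above 0.03 m and contact force between pack_1 and the fingers below 0.001 N and contact force between pack_1 and transmitter below 0.001 N) or (height (world z) of pack_2 above 0.03 m and contact force between pack_2 and the fingers below 0.001 N and contact force between pack_2 and transmitter below 0.001 N)).
It also fails if it takes over 72 s, if anything falls off the work surface, if the arm or the gripper's body presses on something with over 40 N, if the wrist force passes 120 N, or if a joint passes its speed limit or range.

ROBOT

A 6-joint arm with a two-finger parallel gripper is mounted at the origin on the work surface. World frame = base frame: x ahead of the robot, y to its left, z up, the work surface at z = 0. Lengths are in m, angles in rad, forces in N, time in s.
With the tool pointing down it reaches from about 0.325 to 0.775 m from the base axis. Payload 9.3 kg.
Tool frame: the origin (TCP) lies at the very end of the fingers, on their centre line; the grasp point (between the pads) lies 19 mm behind it; z points along the fingers, y is the line along which they close (so a half turn about z gives the same grasp; the last joint's range is limited). The gripper opens to 85 mm and grips with 20 to 120 N. Pads are 22 mm wide; open, the fingers measure 114 mm over their backs; the gripper's body (76 mm by 85 mm) begins 54 mm behind the grasp point. The pads swing forward as they close: fully open they stand 13 mm farther back than shut.
Start: joints at [1.169, 0.259, 0.021, 1.334, 0, 1.418], TCP at [0.135, 0.533, 0.231] pointing down, gripper open.
Joint ranges: [-3.04, 3.04], [-0.91, 1.82], [-1.04, 1.36], [-1.92, 1.95], [-1.52, 1.45], [-3.14, 3.14]. Speed limits (rad/s): [2.22, 2.22, 2.79, 3.14, 3.14, 3.14].

INTERFACE

Orientations are given as a unit quaternion [w, x, y, z].
In Python, from plant import monitor, vision, arm gives the robot as it stands. The module is installed in compiled form; this text tells all that it offers.
- The arm moves only by the shell command python3 -m crank FILE [OPENING] [FORCE], which reads ROWS from the file FILE. ROWS is a JSON list of rows, 1 to 5 of them, each of 6 numbers: dx, dy, dz in a scale on which 1.0 is 0.8 m, then a rotation vector rx, ry, rz in parts of the range, where 1.0 means 2 pi rad; each row is the pose to reach, as a shift and turn from the pose commanded when the command began, along the tool's axes at that moment; what a row does not reach only later rows make up. A row lasts 1/8 s, in which the tool goes at most 0.0625 m and 0.188 rad, less where a joint would pass 70% of its speed; a pose out of reach is approached as far as the arm can. OPENING is the finger opening in m, set as the command begins (- or left out keeps the last). The fingers move at their own pace and stop on an object; FORCE is the grip in N (left out, the last holds). Time passes only in rows, so rows that do not move let the fingers close. It prints the time, the measured TCP pose, the force, the opening and the grip force at its end. Input that does not fit is refused with a message, and nothing moves.
- monitor.read_state(): the state, without advancing time (a new reading comes with each control period).
- vision.grab_frame(name): name is "scene" or "side" or "wrist"; returns (picture, depth): 384x512x3 uint8, red, green, blue; 384x512 float32, m along the optical axis (not along the pixel's ray), 0 where there is no reading.
- vision.calibration(name): a dict with "fovy" (degrees; the focal length in pixels is half the picture's height over the tangent of half this angle, whatever the lens; pixels are square), "cx", "cy" (the principal point, pixels), "extrinsics" (4x4, takes a point from camera to world coordinates). Camera axes: x right, y down, z forward; pixel columns grow to the right and rows downward; lengths in m; the calibration is good to about 2 mm. A picture is of the moment at which its call begins: read the wrist's pose just before it. calibration takes no time and is no camera call; for the wrist camera it gives the pose at the moment of the call.
- arm.hand_in(): hands the job in; it is judged then, once.
The state is a dict: "t": time; "joints": joint angles; "joint_vel": joint speeds; "joint_efforts": joint torques, N m; "eef_pos": TCP position; "eef_rot": TCP orientation; "contact_force": force on the tool from outside, world axes, zero at the start; "wrist_torque": the same for the moment, N m; "finger_gap": finger opening in m; "grasp_force": force on a finger pad.
Only numpy, scipy, OpenCV 4.12 (cv2) and the standard library are available. Lean on these libraries where they do the work, as an engineer would, in place of code of your own. Each camera call takes 0.05 s, during which the arm holds its last target. There are 200 camera calls.

## Working session

There is one attempt and no reset: what is moved stays moved. The work goes in short steps, Python scripts to look and compute and a shell command to move; the robot and the scene stay as the last step left them, time stands still between calls to the robot, and variables do not carry over. Pictures are saved under pics/ and viewed, at most 10 in all, crops included, and the job is handed in when it is done.

```bash
mkdir -p pics; python3 - <<'E'
from plant import monitor, vision
import cv2, numpy as np
s=monitor.read_state(); print({k:np.round(v,3) for k,v in s.items()})
ims=[]
for n in ["scene","side","wrist"]:
    c=vision.calibration(n); p,d=vision.grab_frame(n)
    np.savez(f"{n}0.npz",p=p,d=d,T=c["extrinsics"],k=[c["fovy"],c["cx"],c["cy"]])
    print(n,c["fovy"],c["cx"],c["cy"],np.round(c["extrinsics"],3).tolist(), (d>0).mean())
    cv2.imwrite(f"pics/{n}0.png",p[:,:,::-1])
E
```

```text
{'t': np.float64(0.0), 'joints': array([1.169, 0.259, 0.021, 1.334, 0.   , 1.418]), 'joint_vel': array([-0.   ,  0.001, -0.001,  0.002,  0.002, -0.   ]), 'joint_efforts': array([-2.0000e-03, -5.5564e+01,  3.4452e+01,  1.4000e-02, -0.0000e+00,
       -0.0000e+00]), 'eef_pos': array([0.135, 0.533, 0.231]), 'eef_rot': array([-0.   ,  0.124,  0.992, -0.001]), 'contact_force': array([-0.036,  0.667, -0.592]), 'wrist_torque': array([-0.012, -0.022,  0.035]), 'grasp_force': np.float64(0.0), 'finger_gap': np.float64(0.086)}
scene 56.72972125629908 260.6062573201344 191.16022525610688 [[0.039, 0.578, -0.815, 1.301], [0.999, -0.032, 0.025, -0.03], [-0.012, -0.815, -0.579, 0.674], [0.0, 0.0, 0.0, 1.0]] 0.9958699544270834
side 44.67152039708356 254.1559487146125 195.47711064830153 [[0.999, -0.033, 0.044, 0.464], [-0.054, -0.717, 0.695, -0.933], [0.009, -0.697, -0.717, 1.041], [0.0, 0.0, 0.0, 1.0]] 0.9957987467447916
wrist 70.67340915615672 254.7872877607032 196.6960281972631 [[0.247, 0.932, 0.264, 0.068], [0.969, -0.237, -0.07, 0.551], [-0.002, 0.273, -0.962, 0.374], [0.0, 0.0, 0.0, 1.0]] 0.9958445231119791
```

View pics/scene0.png

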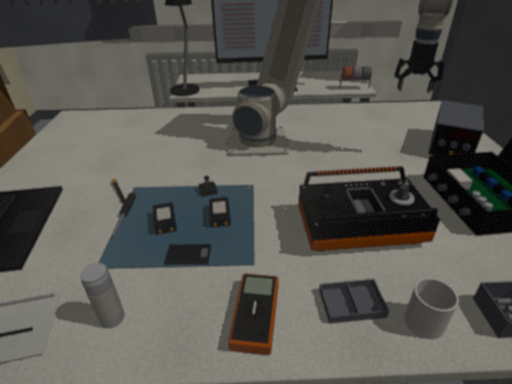

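View pics/side0.png

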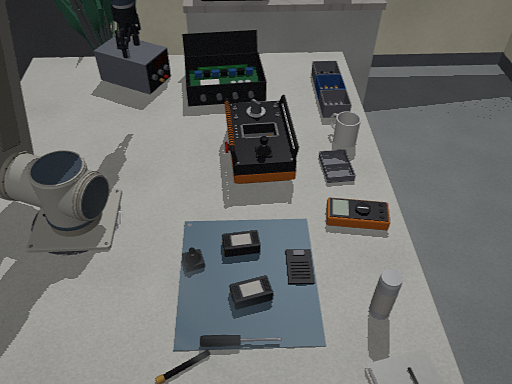

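View pics/wrist0.png

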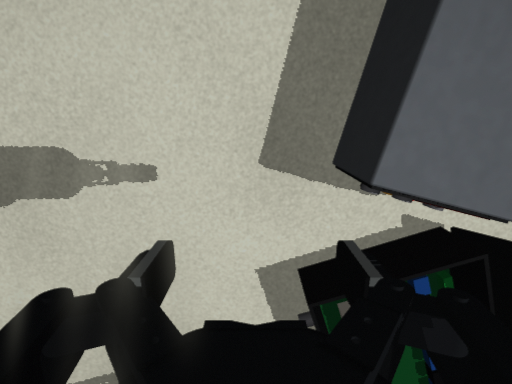

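The side view shows the transmitter at about (262,140), its switch on the silver disc (256,108), the stick at (264,147), and the packs at (241,243) and (251,291). The stick module is at (193,260), the cover at (300,266), and the screwdriver runs along row 341. The scene view agrees. The wrist view shows only the PSU and the green board.

```bash
cat > h.py <<'E'
import numpy as np, cv2
def cloud(p,d,T,k):
    f=192/np.tan(np.radians(k[0])/2); v,u=np.mgrid[0:384,0:512]
    P=np.stack([(u-k[1])/f*d,(v-k[2])/f*d,d],-1)@T[:3,:3].T+T[:3,3]
    P[d<=0]=np.nan; return P
def load(n):
    z=np.load(n); return z["p"],cloud(z["p"],z["d"],z["T"],z["k"])
def take(name,tag=None):
    from plant import vision
    c=vision.calibration(name); p,d=vision.grab_frame(name)
    k=[c["fovy"],c["cx"],c["cy"]]
    if tag: np.savez(tag+".npz",p=p,d=d,T=c["extrinsics"],k=k); cv2.imwrite(f"pics/{tag}.png",p[:,:,::-1])
    return p,cloud(p,d,c["extrinsics"],k)
def blobs(p,P,z0,z1,box,mn=20):
    x0,x1,y0,y1=box
    m=(P[...,2]>z0)&(P[...,2]<z1)&(P[...,0]>x0)&(P[...,0]<x1)&(P[...,1]>y0)&(P[...,1]<y1)
    n,l=cv2.connectedComponents(m.astype(np.uint8))
    for i in range(1,n):
        q=P[l==i]
        if len(q)<mn: continue
        r=cv2.minAreaRect((q[:,:2]*1000).astype(np.float32))
        vv,uu=np.where(l==i)
        print(len(q),"px",int(uu.mean()),int(vv.mean()),"c",np.round(r[0],1),"sz",np.round(r[1],1),"ang",round(r[2],1),"z med",round(float(np.median(q[:,2]))*1000,1),"mean",np.round(q[:,:2].mean(0)*1000,1),"rgb",p[l==i].mean(0).astype(int))
E
python3 - <<'E'
from h import *
for n in ["scene0","side0"]:
    p,P=load(n+".npz"); print(n)
    for v,u in ([(227,183),(193,365)] if n=="scene0" else [(320,200),(127,260)]): print(np.round(P[v,u],3))
    print("packs/mat"); blobs(p,P,.030,.045,(.1,.8,-.6,0.05))
    print("low"); blobs(p,P,.007,.028,(.1,.8,-.6,0.05),40)
    print("deck"); blobs(p,P,.09,.106,(.3,.8,0.05,.6),60)
    print("rail/stick/switch"); blobs(p,P,.125,.16,(.3,.8,0.05,.6),8)
    m=(P[...,2]<.009)&(p[...,2].astype(int)-p[...,0]>15)&(P[...,1]<0.05)&(P[...,0]>.1)&(P[...,0]<.8)&(P[...,1]>-.6)
    l,s=cv2.connectedComponents(m.astype(np.uint8)); k=np.bincount(s[s>0]).argmax(); q=P[s==k]
    print("mat",cv2.minAreaRect((q[:,:2]*1000).astype(np.float32)),np.median(q[:,2]))
E
```

```text
scene0
[ 0.523 -0.23   0.004]
[0.5   0.289 0.087]
packs/mat
56 px 206 184 c [ 353.4 -174.1] sz [30.4 31.9] ang 75.1 z med 35.5 mean [ 353.7 -172.4] rgb [39 39 37]
443 px 218 208 c [ 478.2 -127.5] sz [105.4  57.7] ang 5.8 z med 36.5 mean [ 484. -127.] rgb [62 61 58]
469 px 163 215 c [ 499.  -285.1] sz [102.9  58.1] ang 13.6 z med 36.5 mean [ 504.8 -283.7] rgb [61 61 58]
798 px 257 285 c [770.7 -22.2] sz [85.2 72.2] ang 80.5 z med 38.1 mean [770.9 -23.2] rgb [77 74 61]
low
126 px 249 152 c [110.4 -33.4] sz [164.1  20.5] ang 89.9 z med 10.7 mean [110.  -33.4] rgb [105 102  93]
344 px 122 202 c [ 409.  -426.2] sz [302.6  72. ] ang 17.7 z med 17.7 mean [ 411.7 -427.7] rgb [53 52 49]
158 px 207 189 c [ 349.1 -171.8] sz [58.5 55.1] ang 15.8 z med 21.3 mean [ 362.3 -170.4] rgb [36 38 36]
113 px 220 223 c [ 527.1 -122.4] sz [ 6.8 57.6] ang 7.9 z med 17.3 mean [ 526.9 -122.3] rgb [37 34 29]
122 px 165 229 c [ 546.4 -273.4] sz [ 7.8 58. ] ang 14.6 z med 18.2 mean [ 546.5 -273.6] rgb [37 34 29]
770 px 187 253 c [ 633.8 -200.8] sz [111.6  72.1] ang 88.1 z med 8.9 mean [ 635.4 -200.4] rgb [32 33 3
[... 2243 characters left out ...]
d 11.9 mean [ 775.9 -501.3] rgb [147 148 145]
deck
2859 px 261 135 c [555.3 271.9] sz [189.9 328.8] ang 2.6 z med 101.3 mean [558.9 248.4] rgb [42 41 43]
rail/stick/switch
259 px 290 123 c [650.9 274. ] sz [ 15.5 283.2] ang 2.9 z med 138.6 mean [650.4 260.5] rgb [40 40 41]
299 px 229 126 c [457.3 262. ] sz [ 17.4 285.2] ang 3.0 z med 139.2 mean [458.  248.1] rgb [70 41 21]
77 px 256 103 c [548.1 369.8] sz [18.6 43.7] ang 44.6 z med 139.8 mean [548.1 366.8] rgb [53 54 56]
75 px 263 141 c [559.1 162.4] sz [21.9 24.9] ang 9.5 z med 150.7 mean [559.  159.8] rgb [19 19 20]
mat ((493.1115417480469, -224.13856506347656), (404.9810485839844, 360.328857421875), 88.8996353149414) 0.0037434191695741026
```

```bash
cat >> h.py <<'E'
from scipy.spatial.transform import Rotation as R
def delta(x,y,z,yawy):
    "shift/turn in tool axes to a tool-down pose at x,y,z (mm), tool y at world angle yawy (deg, mod 180)"
    from plant import monitor
    s=monitor.read_state(); q=s["eef_rot"]; C=R.from_quat([q[1],q[2],q[3],q[0]]); M=C.as_matrix()
    cur=np.degrees(np.arctan2(M[1,1],M[0,1])); e=(yawy-cur+90)%180-90; a=np.radians(cur+e)
    ty=np.array([np.cos(a),np.sin(a),0]); tz=np.array([0,0,-1.]); T=np.stack([np.cross(ty,tz),ty,tz],1)
    print("yaw",round(cur,1),"->",round(cur+e,1),"d",np.round(M.T@(np.array([x,y,z])/1000-s["eef_pos"]),4),"rv",np.round((C.inv()*R.from_matrix(T)).as_rotvec(),3))
E
python3 -c "
from h import *; delta(548.5,370,230,41)"
```

```text
yaw 75.7 -> 41.0 d [-0.4405 -0.0561  0.0008] rv [-0.001  0.     0.606]
```

The rows are not in the units I measure in: shifts go in shares of 0.8 m and turns go in shares of 2 pi rad. I convert before sending: -0.3 m is -0.375, -0.24 m is -0.3, 0.606 rad is 0.0964.

```bash
echo '[[-0.075,-0.01,0,0,0,0.0191],[-0.15,-0.02,0,0,0,0.0398],[-0.225,-0.03,0,0,0,0.0605],[-0.3,-0.04,0,0,0,0.0796],[-0.375,-0.05,0,0,0,0.0964]]' > rows.txt && python3 -m crank rows.txt 0.06
python3 -c "
from h import *; delta(548.5,370,230,41)"
```

```text
t: 0.78
eef_pos: [0.418, 0.4194, 0.2311]
eef_rot: [-0.0, 0.416, 0.909, -0.0]
contact_force: [-0.4, 1.2, 0.3]
finger_gap: 0.06
grasp_force: 0.0
yaw 40.8 -> 41.0 d [-0.1227  0.0665  0.0011] rv [-0.    -0.    -0.003]
```

To row units: -0.122 m is -0.1525, -0.1 m is -0.125.

```bash
echo '[[-0.0625,0.0325,0,0,0,0],[-0.125,0.065,0,0,0,0],[-0.1525,0.0825,0,0,0,0],[-0.1525,0.0825,0,0,0,0]]' > rows.txt && python3 -m crank rows.txt
python3 - <<'E'
from h import *
p,P=take("wrist","w1")
blobs(p,P,.134,.155,(.48,.62,.3,.45),60)
blobs(p,P,.10,.125,(.48,.62,.3,.45),200)
delta(548.5,370,118,41)
E
```

```text
t: 1.27
eef_pos: [0.5479, 0.3705, 0.2299]
eef_rot: [-0.0, 0.416, 0.91, -0.001]
contact_force: [-1.0, 0.5, -0.1]
finger_gap: 0.0598
grasp_force: 0.0
657 px 253 196 c [544.7 372.4] sz [14.  37.4] ang 43.7 z med 144.4 mean [543.9 373.3] rgb [94 96 94]
13545 px 253 188 c [550.  367.9] sz [140.  135.8] ang 0.0 z med 101.0 mean [546.6 369.8] rgb [58 58 58]
yaw 40.9 -> 41.0 d [-0.0022  0.0008  0.1123] rv [-0.001 -0.001 -0.001]
```

View pics/w1.png

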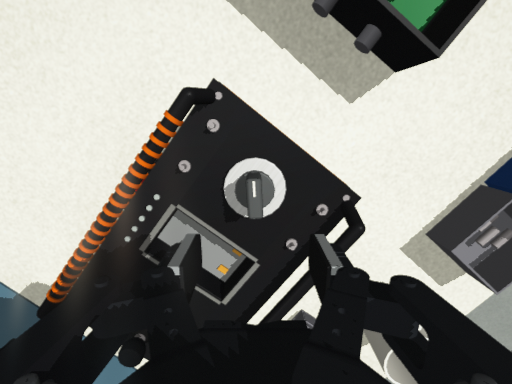

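The wrist view shows the bar at (253,190) on the white disc (255,188), its mark on the upper end, towards -x +y. That gives q of about 0.86 rad.

To row units: 0.111 m is 0.1388, 0.105 m is 0.1313, -0.037 rad is -0.0059.

```bash
python3 -c "
from h import *; delta(546.5,371.2,119,43)"
echo '[[-0.0025,0.0013,0.05,0,0,-0.0059],[-0.0013,0.0025,0.1,0,0,-0.0059],[-0.0013,0.0025,0.1313,0,0,-0.0059],[-0.0013,0.0025,0.1388,0,0,-0.0059],[-0.0013,0.0025,0.1388,0,0,-0.0059]]' > rows.txt && python3 -m crank rows.txt
python3 -c "
from h import *; delta(546.5,371.2,119,43)"
```

```text
yaw 40.9 -> 43.0 d [0.000e+00 1.000e-04 1.113e-01] rv [-0.001 -0.001 -0.036]
t: 1.95
eef_pos: [0.5479, 0.3728, 0.121]
eef_rot: [0.0, 0.397, 0.918, 0.0]
contact_force: [0.5, -0.3, 0.2]
finger_gap: 0.06
grasp_force: 0.0
yaw 43.2 -> 43.0 d [-0.0002 -0.0021  0.002 ] rv [0.    0.    0.003]
```

To row units: -0.002 m is -0.0025, 0.001 m is 0.0013.

```bash
echo '[[0,-0.0025,0.0013,0,0,0],[0,-0.0025,0.0013,0,0,0],[0,-0.0025,0.0013,0,0,0],[0,-0.0025,0.0013,0,0,0],[0,-0.0025,0.0013,0,0,0]]' > rows.txt && python3 -m crank rows.txt 0.0 30
echo '[[0,0,0,0,0,0],[0,0,0,0,0,0],[0,0,0,0,0,0],[0,0,0,0,0,0]]' > rows.txt && python3 -m crank rows.txt
```

```text
t: 2.58
eef_pos: [0.547, 0.3708, 0.1201]
eef_rot: [0.0, 0.398, 0.918, 0.0]
contact_force: [-2.0, -1.0, 4.9]
finger_gap: 0.0136
grasp_force: 32.2
t: 3.08
eef_pos: [0.547, 0.3708, 0.1201]
eef_rot: [0.0, 0.398, 0.918, 0.0]
contact_force: [-2.4, -2.8, 5.1]
finger_gap: 0.0134
grasp_force: 32.2
```

To row units: -0.75 rad is -0.1194.

```bash
echo '[[0,0,0,0,0,-0.0239],[0,0,0,0,0,-0.0477],[0,0,0,0,0,-0.0716],[0,0,0,0,0,-0.0955],[0,0,0,0,0,-0.1194]]' > rows.txt && python3 -m crank rows.txt
echo '[[0,0,0,0,0,-0.0111],[0,0,0,0,0,-0.0191],[0,0,0,0,0,-0.0239],[0,0,0,0,0,-0.0239]]' > rows.txt && python3 -m crank rows.txt
python3 -c "
from h import *; delta(546.5,371.2,119,93)
from plant import monitor; print(monitor.read_state()['wrist_torque'])"
```

```text
t: 3.7
eef_pos: [0.5472, 0.3715, 0.1202]
eef_rot: [0.001, 0.031, 1.0, 0.001]
contact_force: [-1.9, 2.4, 4.7]
finger_gap: 0.0135
grasp_force: 32.0
t: 4.2
eef_pos: [0.5475, 0.3715, 0.1202]
eef_rot: [0.001, -0.041, 0.999, 0.001]
contact_force: [-0.5, 2.1, 5.2]
finger_gap: 0.0137
grasp_force: 37.5
yaw 94.7 -> 93.0 d [ 0.001  -0.0003  0.0012] rv [0.002 0.002 0.029]
[ 0.72520911  0.07897968 -0.598034  ]
```

To row units: -0.15 m is -0.1875, -0.1 m is -0.125.

```bash
echo '[[0,0,0,0,0,0],[0,0,0,0,0,0],[0,0,0,0,0,0]]' > rows.txt && python3 -m crank rows.txt 0.06
echo '[[0,0,-0.0625,0,0,0],[0,0,-0.125,0,0,0],[0,0,-0.1875,0,0,0],[0,0,-0.1875,0,0,0],[0,0,-0.1875,0,0,0]]' > rows.txt && python3 -m crank rows.txt 0.085
python3 - <<'E'
from h import *
p,P=take("wrist","w2")
blobs(p,P,.134,.155,(.51,.58,.3,.45),60)
blobs(p,P,.095,.104,(.4,.7,.0,.5),300)
delta(479,-127,270,95.7)
E
```

```text
t: 4.58
eef_pos: [0.5468, 0.3707, 0.119]
eef_rot: [-0.0, -0.041, 0.999, -0.0]
contact_force: [-0.0, -0.6, -0.4]
finger_gap: 0.0598
grasp_force: 0.0
t: 5.2
eef_pos: [0.5468, 0.3708, 0.2685]
eef_rot: [-0.0, -0.041, 0.999, -0.0]
contact_force: [0.2, 0.4, -1.1]
finger_gap: 0.0848
grasp_force: 0.0
494 px 255 187 c [544.5 371.8] sz [37.2 13.4] ang 4.4 z med 144.3 mean [543.4 371.5] rgb [ 97 100  97]
33386 px 169 169 c [551.4 271.2] sz [190.5 321.7] ang 3.3 z med 100.7 mean [542.9 271. ] rgb [38 38 38]
yaw 94.7 -> 95.7 d [ 0.1082 -0.4904 -0.0015] rv [-0.001 -0.002 -0.017]
```

View pics/w2.png

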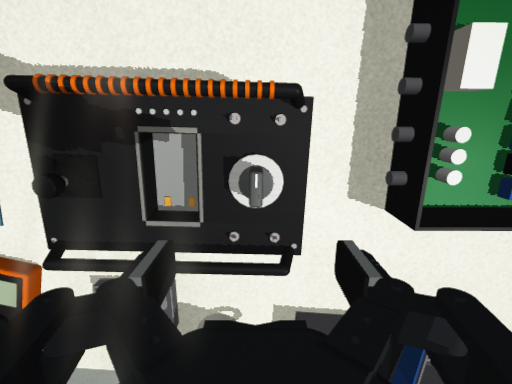

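The wrist view shows the switch bar upright in the picture at (257,187), mark towards -x. It lies along the transmitter's x, so the switch is off. The bay is at (170,177). Next, pack A.

To row units: -0.275 m is -0.3438, -0.22 m is -0.275, -0.017 rad is -0.0027.

```bash
echo '[[0.0138,-0.0688,0,0,0,-0.0027],[0.0288,-0.1375,0,0,0,-0.0027],[0.045,-0.2063,0,0,0,-0.0027],[0.06,-0.275,0,0,0,-0.0027],[0.075,-0.3438,0,0,0,-0.0027]]' > rows.txt && python3 -m crank rows.txt
echo '[[0.015,-0.0688,0,0,0,0],[0.03,-0.1375,0.0125,0,0,0],[0.045,-0.2063,0.05,0,0,0],[0.0575,-0.2625,0.0875,0,0,0],[0.0575,-0.2663,0.0875,0,0,0]]' > rows.txt && python3 -m crank rows.txt
python3 - <<'E'
from h import *
p,P=take("wrist","w3")
blobs(p,P,.032,.045,(.4,.7,-.4,0),300)
delta(479,-127,6,95.7)
E
```

```text
t: 5.88
eef_pos: [0.5086, 0.0902, 0.2678]
eef_rot: [-0.001, -0.05, 0.999, 0.0]
contact_force: [0.4, -0.9, 0.0]
finger_gap: 0.0852
grasp_force: 0.0
t: 6.5
eef_pos: [0.4828, -0.1266, 0.1957]
eef_rot: [-0.003, -0.048, 0.999, 0.001]
contact_force: [0.9, -0.0, -0.4]
finger_gap: 0.0849
grasp_force: 0.0
4344 px 254 175 c [ 476.2 -126.9] sz [99.  58.1] ang 5.8 z med 37.7 mean [ 473.7 -127. ] rgb [95 94 89]
4400 px 115 180 c [ 496.8 -284.3] sz [100.3  58.8] ang 13.6 z med 37.8 mean [ 493.9 -283.3] rgb [98 98 93]
yaw 95.5 -> 95.7 d [ 0.0041 -0.0012  0.1912] rv [ 0.002 -0.004 -0.003]
```

To row units: 0.175 m is 0.2188, 0.15 m is 0.1875.

```bash
echo '[[0.0063,0,0.075,0,0,0],[0.0063,0,0.1375,0,0,0],[0.0063,0,0.1875,0,0,0],[0.0063,0,0.2188,0,0,0],[0.0063,0,0.2188,0,0,0]]' > rows.txt && python3 -m crank rows.txt
python3 -c "
from h import *; delta(478,-127,6,95.7)"
```

```text
t: 7.18
eef_pos: [0.4792, -0.1235, 0.0231]
eef_rot: [-0.002, -0.05, 0.999, 0.001]
contact_force: [0.2, -0.5, 0.2]
finger_gap: 0.0849
grasp_force: 0.0
yaw 95.8 -> 95.7 d [ 0.0015 -0.0034  0.0171] rv [ 0.002 -0.003  0.001]
```

To row units: 0.016 m is 0.02, 0.012 m is 0.015, -0.003 rad is -0.0005.

```bash
echo '[[0.0013,-0.0038,0.015,0.0003,-0.0005,0],[0.0013,-0.0038,0.02,0.0003,-0.0005,0],[0.0013,-0.0038,0.02,0.0003,-0.0005,0]]' > rows.txt && python3 -m crank rows.txt
echo '[[0,0,0,0,0,0],[0,0,0,0,0,0],[0,0,0,0,0,0],[0,0,0,0,0,0],[0,0,0,0,0,0]]' > rows.txt && python3 -m crank rows.txt 0.04 40
echo '[[0,0,0,0,0,0],[0,0,0,0,0,0],[0,0,0,0,0,0],[0,0,0,0,0,0]]' > rows.txt && python3 -m crank rows.txt
```

```text
t: 7.55
eef_pos: [0.4795, -0.1283, 0.0085]
eef_rot: [0.002, -0.05, 0.999, -0.001]
contact_force: [-0.3, -0.4, 0.2]
finger_gap: 0.0851
grasp_force: 0.0
t: 8.18
eef_pos: [0.4796, -0.1283, 0.0088]
eef_rot: [0.002, -0.05, 0.999, -0.001]
contact_force: [-1.2, -0.1, 6.0]
finger_gap: 0.0575
grasp_force: 42.9
t: 8.68
eef_pos: [0.4796, -0.1283, 0.0088]
eef_rot: [0.002, -0.049, 0.999, -0.001]
contact_force: [-1.3, 1.1, 5.3]
finger_gap: 0.057
grasp_force: 42.9
```

To row units: -0.06 m is -0.075, -0.045 m is -0.0563.

```bash
echo '[[0,0,-0.025,0,0,0],[0,0,-0.0563,0,0,0],[0,0,-0.075,0,0,0],[0,0,-0.075,0,0,0],[0,0,-0.075,0,0,0]]' > rows.txt && python3 -m crank rows.txt
for i in 1 2 3 4; do echo '[[0,0,0,0,0,0]]' > rows.txt && python3 -m crank rows.txt | grep -E "contact|^t"; done
python3 - <<'E'
from h import *
p,P=take("wrist","w4"); blobs(p,P,.08,.12,(.4,.6,-.2,0),300)
p,P=take("side","s4")
E
```

```text
t: 9.3
eef_pos: [0.4788, -0.128, 0.0677]
eef_rot: [0.001, -0.05, 0.999, -0.001]
contact_force: [0.2, -0.2, -1.1]
finger_gap: 0.0572
grasp_force: 43.4
t: 9.43
contact_force: [-0.3, 0.9, -1.6]
t: 9.55
contact_force: [-0.2, -0.6, -1.3]
t: 9.68
contact_force: [0.5, -0.0, -0.4]
t: 9.8
contact_force: [0.3, 0.0, -1.5]
22832 px 254 240 c [ 469.1 -128.5] sz [86.9 85.2] ang 5.5 z med 97.1 mean [ 463.1 -129. ] rgb [79 78 73]
```

View pics/s4.png

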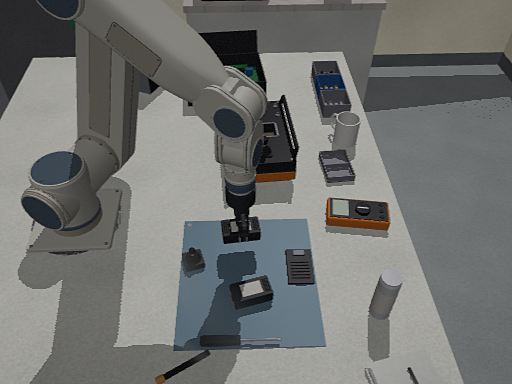

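The side view shows pack A, at (241,231), lifted clear with its shadow on the mat, while pack B still lies at (251,291). It reads about 1.2 N, so it looks like the empty case. Setting it back down.

To row units: 0.059 m is 0.0738, 0.055 m is 0.0688.

```bash
echo '[[0,0,0.0313,0,0,0],[0,0,0.0563,0,0,0],[0,0,0.0688,0,0,0],[0,0,0.0738,0,0,0],[0,0,0.0738,0,0,0]]' > rows.txt && python3 -m crank rows.txt
echo '[[0,0,0.0013,0,0,0],[0,0,0.0013,0,0,0]]' > rows.txt && python3 -m crank rows.txt
echo '[[0,0,0,0,0,0],[0,0,0,0,0,0],[0,0,0,0,0,0]]' > rows.txt && python3 -m crank rows.txt 0.085
echo '[[0,0,-0.0625,0,0,0],[0,0,-0.1375,0,0,0],[0,0,-0.2125,0,0,0],[0,0,-0.2125,0,0,0]]' > rows.txt && python3 -m crank rows.txt
python3 - <<'E'
from h import *
p,P=take("wrist","w5")
blobs(p,P,.030,.045,(.4,.7,-.4,0),300)
delta(498,-284.5,100,104)
E
```

```text
t: 10.52
eef_pos: [0.4796, -0.1283, 0.0096]
eef_rot: [0.002, -0.05, 0.999, -0.001]
contact_force: [0.3, 0.6, -0.9]
finger_gap: 0.0576
grasp_force: 43.4
t: 10.78
eef_pos: [0.4798, -0.1284, 0.0089]
eef_rot: [0.002, -0.05, 0.999, -0.001]
contact_force: [-0.2, -0.8, 2.7]
finger_gap: 0.0573
grasp_force: 43.9
t: 11.15
eef_pos: [0.4793, -0.1282, 0.0083]
eef_rot: [0.002, -0.05, 0.999, -0.001]
contact_force: [-0.1, -0.6, 0.3]
finger_gap: 0.085
grasp_force: 0.0
t: 11.65
eef_pos: [0.4807, -0.1287, 0.1828]
eef_rot: [0.005, -0.05, 0.999, -0.003]
contact_force: [0.1, -0.2, -0.4]
finger_gap: 0.0849
grasp_force: 0.0
4675 px 255 178 c [ 476.8 -128.5] sz [99.1 58.1] ang 5.6 z med 37.7 mean [ 474.  -128.8] rgb [97 96 91]
4767 px 113 181 c [ 496.9 -284.1] sz [100.5  58.9] ang 13.5 z med 37.8 mean [ 493.6 -282.9] rgb [ 99 100  95]
yaw 95.7 -> 104.0 d [-0.0022 -0.157   0.0809] rv [-0.005  0.006 -0.145]
```

To row units: -0.157 m is -0.1963, -0.15 m is -0.1875, -0.145 rad is -0.0231.

```bash
echo '[[0,-0.0625,0,-0.0008,0.001,-0.0111],[-0.0013,-0.125,0.025,-0.0008,0.001,-0.0231],[-0.0025,-0.1875,0.0625,-0.0008,0.001,-0.0231],[-0.0025,-0.1963,0.1,-0.0008,0.001,-0.0231],[-0.0025,-0.1963,0.1,-0.0008,0.001,-0.0231]]' > rows.txt && python3 -m crank rows.txt
python3 -c "
from h import *; delta(498,-284.5,9,104)"
```

```text
t: 12.32
eef_pos: [0.4947, -0.2835, 0.0951]
eef_rot: [-0.004, -0.121, 0.993, 0.004]
contact_force: [0.3, 0.9, 0.4]
finger_gap: 0.0849
grasp_force: 0.0
yaw 103.9 -> 104.0 d [-0.0036 -0.0025  0.086 ] rv [ 0.009 -0.007 -0.002]
```

To row units: 0.08 m is 0.1, 0.06 m is 0.075, -0.004 rad is -0.0006.

```bash
echo '[[-0.0038,-0.0025,0.0375,0.0005,-0.0006,0],[-0.0038,-0.0025,0.075,0.0005,-0.0006,0],[-0.0038,-0.0025,0.1,0.0005,-0.0006,0],[-0.0038,-0.0025,0.1,0.0005,-0.0006,0]]' > rows.txt && python3 -m crank rows.txt
python3 -c "
from h import *; delta(498,-284.5,9,104)"
```

```text
t: 12.82
eef_pos: [0.4992, -0.2838, 0.0182]
eef_rot: [-0.0, -0.122, 0.992, 0.001]
contact_force: [0.3, 0.1, 0.2]
finger_gap: 0.0849
grasp_force: 0.0
yaw 104.0 -> 104.0 d [ 0.0013 -0.0004  0.0092] rv [ 0.002 -0.     0.001]
```

To row units: 0.01 m is 0.0125, 0.009 m is 0.0113.

```bash
echo '[[0.0013,0,0.0113,0,0,0],[0.0013,0,0.0125,0,0,0],[0.0013,0,0.0125,0,0,0]]' > rows.txt && python3 -m crank rows.txt
echo '[[0,0,0,0,0,0],[0,0,0,0,0,0],[0,0,0,0,0,0],[0,0,0,0,0,0],[0,0,0,0,0,0]]' > rows.txt && python3 -m crank rows.txt 0.04 60
echo '[[0,0,0,0,0,0],[0,0,0,0,0,0],[0,0,0,0,0,0]]' > rows.txt && python3 -m crank rows.txt
echo '[[0,0,-0.025,0,0,0],[0,0,-0.0563,0,0,0],[0,0,-0.075,0,0,0],[0,0,-0.075,0,0,0],[0,0,-0.075,0,0,0]]' > rows.txt && python3 -m crank rows.txt
for i in 1 2 3 4; do echo '[[0,0,0,0,0,0]]' > rows.txt && python3 -m crank rows.txt | grep -E "contact|^t"; done
```

```text
t: 13.2
eef_pos: [0.4989, -0.2854, 0.0091]
eef_rot: [0.001, -0.122, 0.993, -0.0]
contact_force: [0.5, 1.1, 0.2]
finger_gap: 0.085
grasp_force: 0.0
t: 13.82
eef_pos: [0.4989, -0.2854, 0.0092]
eef_rot: [0.001, -0.122, 0.993, -0.0]
contact_force: [-1.4, 0.6, 5.2]
finger_gap: 0.0572
grasp_force: 65.3
t: 14.2
eef_pos: [0.4989, -0.2854, 0.0092]
eef_rot: [0.001, -0.122, 0.993, -0.0]
contact_force: [-1.6, 0.9, 5.0]
finger_gap: 0.0569
grasp_force: 65.3
t: 14.82
eef_pos: [0.4983, -0.2851, 0.0677]
eef_rot: [0.0, -0.122, 0.993, 0.001]
contact_force: [0.6, 0.2, -4.4]
finger_gap: 0.0568
grasp_force: 65.5
t: 14.95
contact_force: [-0.4, -1.0, -3.1]
t: 15.08
contact_force: [-0.6, 0.7, -3.0]
t: 15.2
contact_force: [0.1, -0.7, -3.6]
t: 15.32
contact_force: [-0.1, 0.4, -3.3]
```

Pack B reads about 3.4 N, so it is the full one. Carrying it over the stick to the bay.

To row units: -0.162 m is -0.2025, -0.16 m is -0.2, 0.19 rad is 0.0302.

```bash
python3 -c "
from h import *; delta(552.5,271,230,93.1)"
echo '[[0,0,-0.0625,0,0,0.0064],[0,0.0125,-0.125,0,0,0.0127],[0,0.0375,-0.175,0,0,0.0191],[0,0.075,-0.2,0,0,0.0255],[0,0.125,-0.2025,0,0,0.0302]]' > rows.txt && python3 -m crank rows.txt
python3 -c "
from h import *; delta(552.5,271,230,93.1)"
```

```text
yaw 104.0 -> 93.1 d [-0.1869  0.5268 -0.1613] rv [0.    0.001 0.19 ]
t: 15.95
eef_pos: [0.4747, -0.1883, 0.2322]
eef_rot: [0.002, -0.026, 1.0, -0.001]
contact_force: [0.0, 1.2, -3.8]
finger_gap: 0.0569
grasp_force: 66.9
yaw 93.0 -> 93.1 d [-0.1016  0.4546  0.0019] rv [-0.002  0.004 -0.002]
```

To row units: 0.24 m is 0.3, 0.19 m is 0.2375.

```bash
echo '[[-0.0125,0.0563,0,0,0,0],[-0.025,0.1125,0,0,0,0],[-0.0388,0.175,0,0,0,0],[-0.0525,0.2375,0,0,0,0],[-0.0663,0.3,0,0,0,0]]' > rows.txt && python3 -m crank rows.txt
echo '[[-0.0125,0.0625,0,0,0,0],[-0.025,0.125,0,0,0,0],[-0.0375,0.1875,0,0,0,0],[-0.05,0.2375,0,0,0,0],[-0.0588,0.2563,0,0,0,0]]' > rows.txt && python3 -m crank rows.txt
python3 -c "
from h import *; delta(552.5,271,150,93.1)"
```

```text
t: 16.58
eef_pos: [0.5143, 0.0558, 0.2309]
eef_rot: [0.001, -0.027, 1.0, 0.0]
contact_force: [0.5, -0.3, -4.0]
finger_gap: 0.0567
grasp_force: 66.9
t: 17.2
eef_pos: [0.5499, 0.2636, 0.2304]
eef_rot: [0.0, -0.028, 1.0, 0.0]
contact_force: [1.1, -0.5, -2.8]
finger_gap: 0.0567
grasp_force: 67.0
yaw 93.2 -> 93.1 d [-0.0029  0.0072  0.0804] rv [0.    0.001 0.002]
```

To row units: 0.08 m is 0.1, 0.075 m is 0.0938.

```bash
echo '[[-0.0013,0.005,0.0375,0,0,0],[-0.0013,0.005,0.0688,0,0,0],[-0.0013,0.005,0.0938,0,0,0],[-0.0013,0.005,0.1,0,0,0],[-0.0013,0.005,0.1,0,0,0]]' > rows.txt && python3 -m crank rows.txt
echo '[[0,0,0,0,0,0],[0,0,0,0,0,0]]' > rows.txt && python3 -m crank rows.txt
python3 - <<'E'
from h import *
delta(552.5,271,150,93.1)
p,P=take("side","s6"); blobs(p,P,.135,.195,(.47,.63,.2,.34),40)
p,P=take("scene","c6"); blobs(p,P,.155,.19,(.47,.63,.2,.34),40); blobs(p,P,.135,.152,(.47,.63,.2,.34),20)
blobs(p,P,.03,.045,(.4,.6,-.2,-.05),100)
a=cv2.imread("pics/s6.png")[60:210,180:340]; b=cv2.imread("pics/c6.png")[130:280,270:460]
cv2.imwrite("pics/m6.png",np.hstack([cv2.resize(a,(400,375)),cv2.resize(b,(400,375))]))
E
```

```text
t: 17.82
eef_pos: [0.5512, 0.2651, 0.1511]
eef_rot: [0.001, -0.027, 1.0, 0.0]
contact_force: [0.5, 0.8, -4.4]
finger_gap: 0.0565
grasp_force: 66.8
t: 18.08
eef_pos: [0.5513, 0.2655, 0.1516]
eef_rot: [0.001, -0.027, 1.0, 0.0]
contact_force: [0.3, -0.4, -3.4]
finger_gap: 0.0568
grasp_force: 66.8
yaw 93.1 -> 93.1 d [-0.0015  0.0054  0.0016] rv [0.001 0.002 0.   ]
526 px 258 116 c [552.4 260.6] sz [100.1  84.9] ang 3.4 z med 178.0 mean [550.2 249.7] rgb [33 33 34]
753 px 368 181 c [554.2 265.1] sz [100.7  85.1] ang 5.6 z med 178.3 mean [570.  263.1] rgb [45 42 39]
47 px 368 195 c [588.6 253. ] sz [75.7 37.3] ang 49.8 z med 149.4 mean [594.3 259.8] rgb [23 19 16]
442 px 218 208 c [ 480.  -128.8] sz [101.8  57.5] ang 6.4 z med 36.6 mean [ 485.  -128.3] rgb [45 45 43]
```

View pics/m6.png

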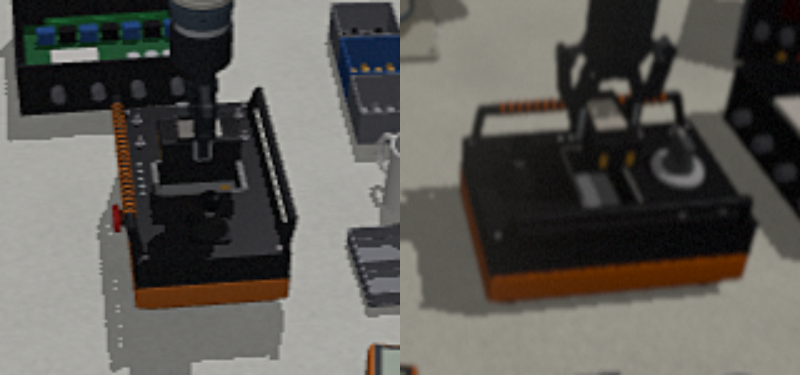

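The crop shows the pack level above the bay with clear air under it, and the switch still off. Pack A lies flat on the mat. A last 5 mm shift in y, then hand in.

To row units: 0.01 m is 0.0125, 0.006 m is 0.0075.

```bash
echo '[[-0.0013,0.0038,0.0063,0,0,0],[-0.0013,0.0075,0.0125,0,0,0],[-0.0013,0.0075,0.0125,0,0,0],[-0.0013,0.0075,0.0125,0,0,0]]' > rows.txt && python3 -m crank rows.txt
echo '[[0,0,0,0,0,0],[0,0,0,0,0,0],[0,0,0,0,0,0],[0,0,0,0,0,0]]' > rows.txt && python3 -m crank rows.txt
python3 -c "
from plant import arm; print(arm.hand_in())"
```

```text
t: 18.68
eef_pos: [0.5516, 0.2716, 0.1407]
eef_rot: [0.0, -0.027, 1.0, 0.0]
contact_force: [1.2, 0.2, -4.2]
finger_gap: 0.0573
grasp_force: 66.9
t: 19.18
eef_pos: [0.5516, 0.2715, 0.1408]
eef_rot: [0.001, -0.027, 1.0, 0.0]
contact_force: [0.5, -0.5, -3.2]
finger_gap: 0.057
grasp_force: 66.9
the job is handed in; nothing more can be done
None
```

I handed the job in at 19.2 s of the 72 s allowed: the switch is off, the lighter pack (about 1.2 N) lies flat on the mat, and the heavier one (about 3.4 N) is held level about 35 mm above the bay and lined up; the hand-in returned no verdict.

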